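# Unlock and open the service panel of the larger equipment case

## Robot

A 7-joint arm with a two-finger parallel gripper is mounted at the origin on a cart in front of the work surface, level with it; the furniture and walls round the work are solid. World frame = base frame: x ahead of the robot, y to its left, z up, the work surface at z = 0. Lengths are in m, angles in degrees, forces in N, time in s.
With the tool pointing down it reaches from about 0.35 to 0.9 m from the base axis. Payload 7.2 kg.
Tool frame: the origin (TCP) lies at the very end of the fingers, on their centre line; the grasp point (between the pads) lies behind it (grip_point_offset is the z of the grasp point in the tool frame, in m); z points along the fingers, y is the line along which they close (so a half turn about z gives the same grasp; the last joint's range is limited). The gripper opens to 85 mm and grips with 20 to 120 N. Pads are 22 mm wide; open, the fingers measure 114 mm over their backs; the gripper's body (76 mm by 85 mm) begins 54 mm behind the grasp point. The pads swing forward as they close: fully open they stand 13 mm farther back than shut.
Start: joints at [-68.48, 23.554, -0.728, 91.456, 0.321, 64.991, -4.71], TCP at [0.268, 0.564, 0.231] pointing down, gripper open.
Joint ranges: [-169.25, 169.25], [-16.82, 113.86], [-84.01, 82.57], [7.8, 145.47], [-59.2, 239.2], [7.22, 106.19], [-163.78, 163.78]. Speed limits (degrees/s): [136.94, 136.94, 172.46, 172.46, 180, 180, 180].

## Interface

Orientations are given as [roll, pitch, yaw] about the fixed x, y, z axes, in that order (R = Rz(yaw) Ry(pitch) Rx(roll)).
In Python, from rig import * gives the robot as it stands.
- The arm moves only by the shell command python3 -m handwheel 'ROWS'. ROWS is JSON, a list that holds one entry, the list of rows, each a list of 7 numbers: the shift along the world's x, y, z in mm, then the turn, a rotation vector about the world's x, y, z in degrees, then the opening, from 0 (shut) to 1 (fully open). In form: [[[tx, ty, tz, ax, ay, az, fingers], ...]]. A call has exactly 10 rows; each row is the pose to reach, as a shift and turn from the pose commanded when the call began; what a row does not reach only later rows make up. A row lasts 1/8 s, in which the tool goes at most 62.5 mm and 10.7 degrees, less where a joint would pass 70% of its speed; a pose out of reach is approached as far as the arm can. A call with a gripper value outside its range is refused whole. The fingers move at their own pace and stop on an object; the grip force is fixed at half the most. Time passes only in rows, so rows that repeat a pose let the fingers close, or fill a call up. It gives the time, the measured TCP pose, the force, the opening and the grip force at its end, in the units of the state.
- get_state(): the state, without advancing time (a new reading comes with each control period).
- grab_frame(name): name is "scene" or "top"; returns a dict with "image" (384x512x3 uint8, blue, green, red), "fx", "fy", "cx", "cy" (pixels), "cam_to_world" (4x4, takes a point from camera to world coordinates). Camera axes: x right, y down, z forward; pixel columns grow to the right and rows downward; lengths in m; the calibration is good to about 2 mm. A picture is of the moment at which its call begins. There is no depth.
- finish_job(): hands the job in; it is judged then, once.
The state is a dict: "time": time; "joint_pos": joint angles; "dq": joint speeds; "effort": joint torques, N m; "tool_pos": TCP position; "orientation": TCP orientation; "force": force on the tool from outside, world axes, zero at the start; "torque": the same for the moment, N m; "opening": opening from 0.0 (shut) to 1.0 (fully open); "grasp_force": force on a finger pad.
Only numpy, scipy, OpenCV 4.12 (cv2) and the standard library are available. Lean on these libraries where they do the work, as an engineer would, in place of code of your own. Each camera call takes 0.05 s, during which the arm holds its last target. There are 200 camera calls.

## Task

On the larger of the two grey equipment cases, turn the key standing in its panel a full quarter turn anticlockwise (seen from above) to its stop, so that the cam latch lets go; then lift the panel by its bar handle and swing it wide open, about 75 degrees, where it stays by itself when released. Leave the smaller case locked and its key unturned.

Things in the scene. Friction and masses are not known exactly. Their poses are not given: they have to be found in the camera images.
- supply_case: the larger grey case, fixed; 180 (x) x 200 (y) x 70 mm high, plus a 4 mm bright metal panel on top (upper face at 74 mm). Origin: centre of its underside; x points from the front (robot side) to the hinge side, y left, z up. Positions of its key, handle and hinge line are given in this frame, in mm, panel shut. The smaller case, left or right of it, looks alike: 130 x 150 x 70 mm.
- supply_case_key (a joint): its key, rad: 0 = locked, grows anticlockwise from above to the stop at 1.57; starts at 0 to 0.15. Stays where left (0.06 N m friction); the cam holds the panel shut until about 1.2. Upright axis at x -65, y -55. Flat steel bow, 28 long (along the case's x at 0, along y at 1.57), 8 thick, spans z 87 to 114; grip across its 8 mm at z about 100.
- supply_case_panel (a joint): its panel, rad: 0 = shut, grows as the front edge rises and goes away from the robot, stop 1.75. Stiff hinge (0.35 N m), stays at any angle; lifting takes about 4 N. Hinge line parallel to y at x +90, z 70. Handle: round bar of 8 mm diameter, 60 long, parallel to y, middle at x -68, y +50, z 104, a post at each end, 26 free under it.
- small_case_key (a joint): the smaller case's key, rad, same meaning; leave it as found (0 to 0.15).

How it is judged (in metres and radians):
On the way, in this order (a step that is already met when the one before it is completed fails the run):
1. the larger case's key is turned to its stop while the panel is still shut (value of joint supply_case_key above 1.35 rad and value of joint supply_case_panel below 0.15 rad), for 0.2 s.
2. the panel is swung wide open (value of joint supply_case_panel above 1.05 rad), for 0.2 s.
At the end, for the whole second after the job is handed in: the larger case's panel stands still, open by more than 1.05 rad (60 degrees), its key still turned by more than 1.2 rad, and the smaller case's key is turned less than 0.35 rad (value of joint supply_case_panel above 1.05 rad and value of joint supply_case_key above 1.2 rad and value of joint small_case_key below 0.35 rad and velocity of joint supply_case_panel between -0.05 and 0.05 rad/s); the robot touches nothing.
It fails at once if the smaller case's key is turned (value of joint small_case_key above 0.35 rad).
It also fails if it takes over 51 s, if anything falls off the work surface, if the arm or the gripper's body presses on something with over 40 N, if the wrist force passes 120 N, or if a joint passes its speed limit or range.

## Working session

There is one attempt and no reset: what is moved stays moved. The work goes in short steps, Python scripts to look and compute and a shell command to move; the robot and the scene stay as the last step left them, time stands still between calls to the robot, and variables do not carry over. Pictures are saved under pics/ and viewed, at most 10 in all, crops included, and the job is handed in when it is done.

```bash
mkdir -p pics
python3 - <<'E'
from rig import *
import cv2,numpy as np
s=get_state(); print(s)
import rig; print([n for n in dir(rig) if not n.startswith('_')])
for n in("top","scene"):
    f=grab_frame(n); cv2.imwrite(f"pics/{n}0.png",f["image"]); print(n,f["fx"],f["fy"],f["cx"],f["cy"],np.round(f["cam_to_world"],4).tolist())
E
```

```text
{'time': 0.0, 'joint_pos': array([-68.48009684,  23.59837479,  -0.73033555,  91.50414488,
         0.31737507,  64.98885395,  -4.70799699]), 'dq': array([ 0.01623313,  0.0758022 , -0.10073184,  0.0312523 ,  0.05612272,
        0.02168901, -0.06493168]), 'effort': array([-5.86897968e-04, -6.00625205e+01,  6.81532491e-01, -2.99419069e+01,
        1.36147489e-02,  1.04279493e-02,  1.68025696e-05]), 'tool_pos': array([0.26814632, 0.56401403, 0.23047003]), 'orientation': array([-1.79910578e+02,  2.38773076e-03,  1.54576006e+02]), 'force': array([-0.46924   , -0.32401339,  0.40541462]), 'torque': array([-0.0060237 ,  0.02475388, -0.01945387]), 'grasp_force': 0.0, 'opening': 0.9989591261531515}
['MotionError', 'finish_job', 'get_state', 'grab_frame', 'grip_point_offset']
top 410.7146468884921 410.7146468884921 259.21521524573023 186.03523977108 [[0.0262, -0.9966, 0.0778, 0.4652], [-0.9996, -0.0254, 0.0109, -0.0667], [-0.0089, -0.0781, -0.9969, 0.9086], [0.0, 0.0, 0.0, 1.0]]
scene 497.8302217114636 497.8302217114636 257.28441196306295 181.12940145947016 [[0.7176, -0.4106, 0.5626, 0.0129], [-0.6964, -0.4124, 0.5873, -0.6215], [-0.0091, -0.8132, -0.5819, 0.6162], [0.0, 0.0, 0.0, 1.0]]
```

View pics/top0.png

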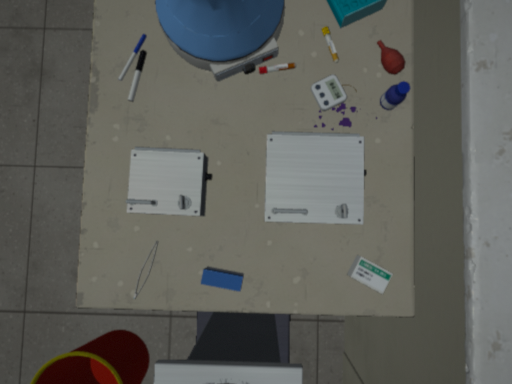

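View pics/scene0.png

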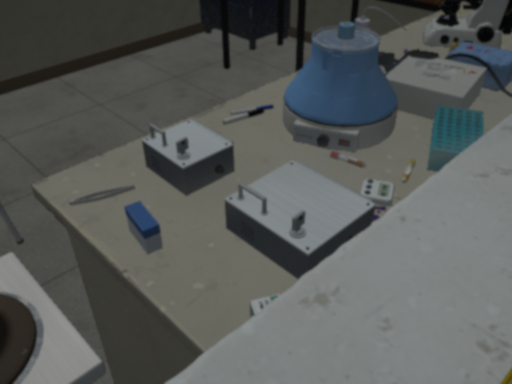

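The top view shows the larger panel at about cols 265–364, rows 134–223, its key at (342,211) and its handle at cols 272–308, row 211. The smaller case is on the left, at (166,182).

```bash
cat > h.py <<'E'
from rig import *
import cv2,numpy as np
def ray(f,u,v,z):
    T=f["cam_to_world"]; d=T[:3,:3]@[(u-f["cx"])/f["fx"],(v-f["cy"])/f["fy"],1]
    return T[:3,3]+d*(z-T[2,3])/d[2]
def pix(f,p):
    T=f["cam_to_world"]; c=T[:3,:3].T@(np.array(p)-T[:3,3]); return c[0]/c[2]*f["fx"]+f["cx"],c[1]/c[2]*f["fy"]+f["cy"]
E
python3 - <<'E'
from h import *
f=grab_frame("top"); im=f["image"]; g=cv2.cvtColor(im,cv2.COLOR_BGR2HSV)
m=((g[...,2]>165)&(g[...,1]<25)).astype(np.uint8); m=cv2.morphologyEx(m,cv2.MORPH_CLOSE,np.ones((5,5)))
for c in cv2.findContours(m,cv2.RETR_EXTERNAL,cv2.CHAIN_APPROX_NONE)[0]:
    if 1000<cv2.contourArea(c)<15000:
        w=np.array([ray(f,*p[0],.074)[:2] for p in c],np.float32)
        r=cv2.minAreaRect(w*1000); print(r,[np.round(x) for x in cv2.boxPoints(r).tolist()],cv2.boundingRect(c))
for z,u,v in((.104,273,211),(.104,307,211),(.114,342,211)): print(ray(f,u,v,z))
cv2.imwrite("pics/crop1.png",cv2.resize(im[120:235,110:380],None,fx=2.9,fy=2.9,interpolation=cv2.INTER_CUBIC))
s=grab_frame("scene"); cv2.imwrite("pics/crop2.png",cv2.resize(s["image"][150:280,210:400],None,fx=4,fy=4,interpolation=cv2.INTER_CUBIC))
E
```

```text
[ 0.47969155 -0.0861003   0.104     ]
[ 0.48142251 -0.15248754  0.104     ]
[ 0.48297748 -0.21881098  0.114     ]
```

View pics/crop1.png

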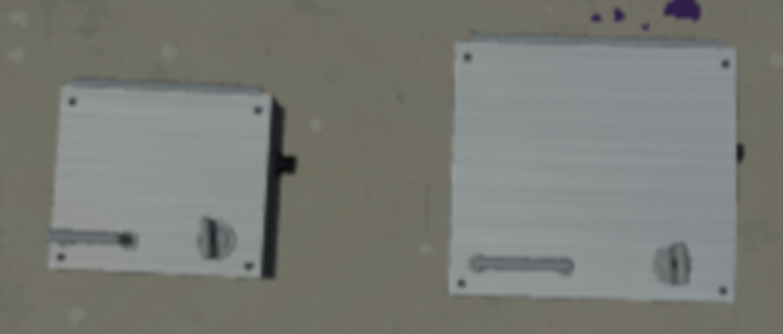

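View pics/crop2.png

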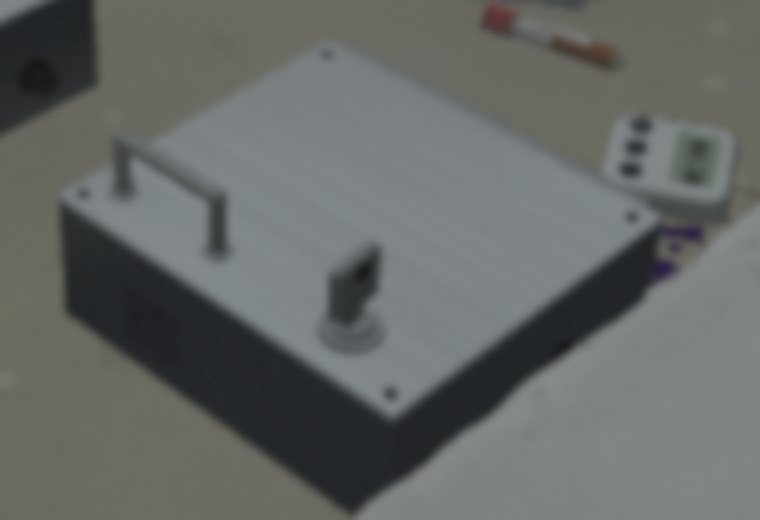

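The crops show the large panel's corners at about (456,44), (737,47), (733,301) and (449,295) in crop1 pixels. The key's bow is at (676,264), standing roughly along the case's x, and the handle runs from (478,263) to (567,267).

Run:
```python
from h import *
f=grab_frame("top"); s=grab_frame("scene")
W=np.array([ray(f,u/2.9+110,v/2.9+120,.074)[:2] for u,v in((456,44),(737,47),(733,301),(449,295))])
L=np.array([[.09,.1],[.09,-.1],[-.09,-.1],[-.09,.1]])
S=np.array([ray(s,u/4+210,v/4+150,.074)[:2] for u,v in((330,42),(662,215),(392,420),(62,200))])
L2=np.array([[.09,.1],[.09,-.1],[-.09,-.1],[-.09,.1]])
for X,Y in((W,L),(S,L2)):
    c=X.mean(0); H=(Y-Y.mean(0)).T@(X-c); a=np.arctan2(H[0,1]-H[1,0],H[0,0]+H[1,1])
    R=np.array([[np.cos(a),-np.sin(a)],[np.sin(a),np.cos(a)]])
    print("c",c,"yaw",np.degrees(a)); print((X-c-Y@R.T).round(4).tolist())
    print("key",c+R@[-.065,-.055],"handle",c+R@[-.068,.05],"hinge",c+R@[.09,0])
print("top handle", ray(f,478/2.9+110,263/2.9+120,.108),ray(f,567/2.9+110,267/2.9+120,.108))
for a,b in(((332,275),(378,243)),): print("scene bow top",ray(s,a[0]/4+210,a[1]/4+150,.114),ray(s,b[0]/4+210,b[1]/4+150,.114))
print("scene handle",ray(s,120/4+210,138/4+150,.108),ray(s,218/4+210,193/4+150,.108)); print(grip_point_offset)
```

```text
c [ 0.54783628 -0.17022333] yaw 0.14460574007547145
[[-0.0019, -0.0013], [0.0003, -0.0002], [0.0011, 0.0019], [0.0006, -0.0004]]
key [ 0.4829753 -0.2253872] handle [ 0.4797103  -0.12039511] hinge [ 0.63783599 -0.16999618]
c [ 0.5462053  -0.17234043] yaw 0.2788491059519206
[[-0.0001, -0.0013], [-0.0001, 0.0023], [-0.0008, 0.002], [0.0011, -0.0031]]
key [ 0.48147374 -0.22765612] handle [ 0.47796276 -0.12267197] hinge [ 0.63620423 -0.17190242]
top handle [ 0.48031454 -0.08954288  0.108     ] [ 0.47919261 -0.14921827  0.108     ]
scene bow top [ 0.46753149 -0.22685938  0.114     ] [ 0.49523311 -0.22634616  0.114     ]
scene handle [ 0.47589234 -0.09468359  0.108     ] [ 0.47847612 -0.15251323  0.108     ]
-0.0187
```

```bash
python3 -m handwheel '[[[11,-40,0,0,0,-8,1],[21,-79,0,0,0,-15,1],[32,-119,0,0,0,-23,1],[43,-158,0,0,0,-31,1],[54,-198,0,0,0,-39,1],[64,-237,0,0,0,-46,1],[75,-277,0,0,0,-54,1],[86,-316,0,0,0,-62,1],[96,-356,0,0,0,-70,0.8],[107,-395,0,0,0,-77,0.6]]]'; python3 -m handwheel '[[[11,-40,0,0,0,-8,0.6],[21,-79,0,0,0,-15,0.6],[32,-119,0,0,0,-23,0.6],[43,-158,0,0,0,-31,0.6],[54,-198,0,0,0,-39,0.6],[64,-237,0,0,0,-46,0.6],[75,-277,0,0,0,-54,0.6],[86,-316,0,0,0,-62,0.6],[97,-356,-20,0,0,-70,0.6],[107,-395,-40,0,0,-77.5,0.6]]]'
python3 - <<'E'
from h import *
s=get_state(); print(s["joint_pos"].round(1))
E
```

```text
time: 1.55
tool_pos: [0.3755, 0.1681, 0.2315]
orientation: [180.0, -0.0, 77.3]
force: [0.9, -0.5, 0.3]
opening: 0.61
grasp_force: 0.0
time: 2.8
tool_pos: [0.4831, -0.2267, 0.191]
orientation: [180.0, -0.1, -0.1]
force: [1.8, 0.7, -0.4]
opening: 0.603
grasp_force: 0.0
[-16.4  21.2  46.8 109.2 -18.4  57.2 -51.6]
```

```bash
python3 -m handwheel '[[[-1,0,-25,0,0,0,0.6],[-1,0,-50,0,0,0,0.6],[-1,0,-75,0,0,0,0.6],[-1,0,-92,0,0,0,0.6],[-1,0,-107,0,0,0,0.6],[-1,0,-107,0,0,0,0.4],[-1,0,-107,0,0,0,0.2],[-1,0,-107,0,0,0,0],[-1,0,-107,0,0,0,0],[-1,0,-107,0,0,0,0]]]'
python3 - <<'E'
from h import *
s=get_state(); print(s["joint_pos"].round(1),s["torque"])
f=grab_frame("scene"); cv2.imwrite("pics/s2.png",cv2.resize(f["image"][80:300,180:420],None,fx=2.5,fy=2.5))
E
```

```text
time: 4.05
tool_pos: [0.482, -0.2242, 0.0851]
orientation: [-179.9, -0.1, 0.1]
force: [-0.4, 5.2, 5.7]
opening: 0.085
grasp_force: 59.4
[-10.7  29.5  40.4 114.7 -26.9  45.3 -44.4] [1.09742203 0.1965749  0.01021622]
```

View pics/s2.png

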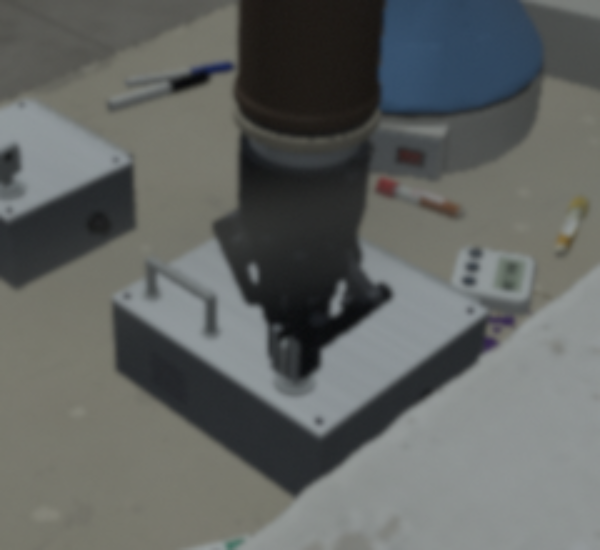

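The fingers hold the key's bow (opening 0.085, grip force 59 N). Next I turn it.

```bash
python3 -m handwheel '[[[0,2,0,0,0,5,0],[0,2,0,0,0,13,0],[0,2,0,0,0,21,0],[0,2,0,0,0,29,0],[0,2,0,0,0,37,0],[0,2,0,0,0,45,0],[0,2,0,0,0,53,0],[0,2,0,0,0,60,0],[0,2,0,0,0,65,0],[0,2,0,0,0,65,0]]]';python3 - <<'E'
from h import *
s=get_state(); print(s["joint_pos"].round(1),s["torque"])
E
```

```text
time: 5.35
tool_pos: [0.4834, -0.226, 0.0854]
orientation: [179.6, 0.1, 65.1]
force: [4.9, -5.1, -4.9]
opening: 0.085
grasp_force: 58.3
[  1.8  25.9  23.1 113.9 -14.6  42.6   8.7] [-1.16209005 -1.05804445  0.08480301]
```

```bash
python3 -m handwheel '[[[0,0,0,0,0,6,0],[0,0,0,0,0,12,0],[0,0,0,0,0,18,0],[0,0,0,0,0,23,0],[0,0,0,0,0,26,0],[0,0,0,0,0,28,0],[0,0,0,0,0,30,0],[0,0,0,0,0,30,0],[0,0,0,0,0,30,0],[0,0,0,0,0,30,0]]]';python3 - <<'E'
from h import *
s=get_state(); print(s["joint_pos"].round(1),s["torque"])
E
```

```text
time: 6.6
tool_pos: [0.4845, -0.2263, 0.0857]
orientation: [179.6, 0.3, 94.8]
force: [8.4, -5.9, -5.7]
opening: 0.083
grasp_force: 77.7
[  7.7  25.1  15.4 113.5  -9.6  42.1  33.7] [-1.03519096 -1.73897083 -1.4699212 ]
```

The torque about z of -1.5 N m shows the key against its stop. Now release it and go to the handle.

```bash
python3 -m handwheel '[[[0,0,0,0,0,0,0.5],[0,0,0,0,0,0,0.5],[0,0,0,0,0,0,0.5],[0,0,20,0,0,0,0.5],[0,0,45,0,0,0,0.5],[0,0,75,0,0,0,0.5],[0,30,85,0,0,-2,0.5],[-2,70,85,0,0,-5,0.5],[-3,104,85,0,0,-5,0.5],[-3,104,85,0,0,-5,0.5]]]';python3 - <<'E'
from h import *
f=grab_frame("scene"); cv2.imwrite("pics/s3.png",cv2.resize(f["image"][80:300,180:420],None,fx=2.5,fy=2.5))
E
```

```text
time: 7.85
tool_pos: [0.4783, -0.1166, 0.1693]
orientation: [-180.0, -0.1, 90.4]
force: [-0.6, 0.2, 0.4]
opening: 0.498
grasp_force: 0.0
```

View pics/s3.png

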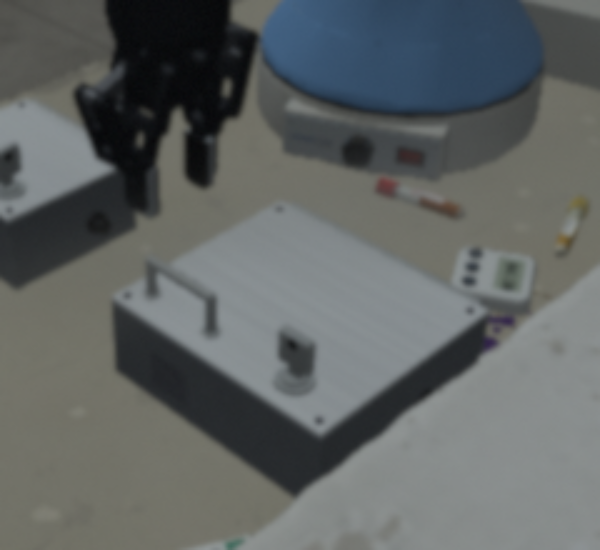

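The picture shows the key turned, its bow along y at (297,350). The fingers are above the handle and straddle it along x. Next I descend and close.

```bash
python3 -m handwheel '[[[0,-4,-20,0,0,0,0.5],[0,-4,-40,0,0,0,0.5],[0,-4,-60,0,0,0,0.5],[0,-4,-72,0,0,0,0.5],[0,-4,-81,0,0,0,0.4],[0,-4,-81,0,0,0,0.2],[0,-4,-81,0,0,0,0],[0,-4,-81,0,0,0,0],[0,-4,-81,0,0,0,0],[0,-4,-81,0,0,0,0]]]'
```

```text
time: 9.15
tool_pos: [0.482, -0.1239, 0.0896]
orientation: [179.6, 0.1, 90.1]
force: [8.8, -0.5, -7.7]
opening: 0.064
grasp_force: 58.3
```

```bash
python3 -m handwheel '[[[5,0,11,0,0,0,0],[9,0,22,0,0,0,0],[13,0,32,0,0,0,0],[18,0,42,0,0,0,0],[24,0,52,0,0,0,0],[30,0,61,0,0,0,0],[37,0,70,0,0,0,0],[45,0,79,0,0,0,0],[53,0,86,0,0,0,0],[61,0,93,0,0,0,0]]]'
python3 - <<'E'
from h import *
s=get_state(); print(s["joint_pos"].round(1),s["force"])
f=grab_frame("scene"); cv2.imwrite("pics/s4.png",cv2.resize(f["image"][30:300,150:420],None,fx=2.2,fy=2.2))
E
```

```text
time: 10.4
tool_pos: [0.5377, -0.1239, 0.1816]
orientation: [-179.8, -0.0, 90.0]
force: [-4.8, -3.1, -2.0]
opening: 0.066
grasp_force: 58.4
[ -4.6  19.6  15.9 105.8  -6.4  55.7  14.1] [-4.77158042 -3.13256918 -2.02980401]
```

View pics/s4.png

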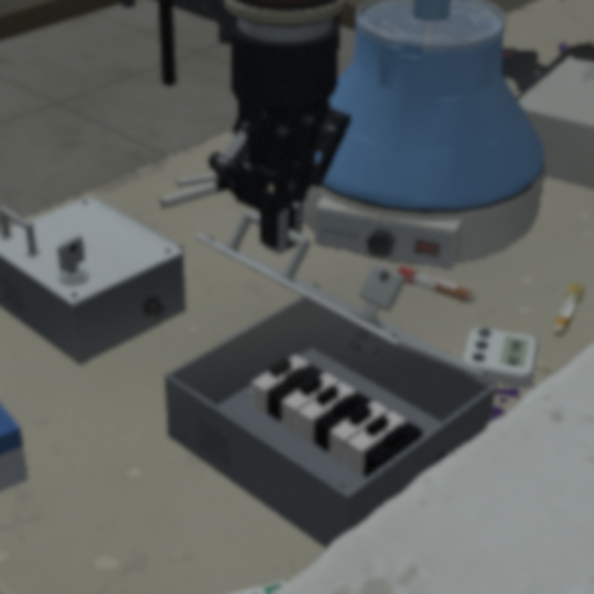

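The panel is open about 40° and the bar is still in the pads at (280,235). I continue along the arc.

```bash
python3 -m handwheel '[[[10,0,7,0,0,0,0],[20,0,13,0,0,0,0],[30,0,18,0,0,0,0],[40,0,23,0,0,0,0],[50,0,27,0,0,0,0],[61,0,30,0,0,0,0],[72,0,32,0,0,0,0],[84,0,34,0,0,0,0],[95,0,34,0,0,0,0],[99,0,34,0,0,0,0]]]'
python3 - <<'E'
from h import *
s=get_state(); print(s["joint_pos"].round(1),s["force"])
f=grab_frame("scene"); cv2.imwrite("pics/s5.png",cv2.resize(f["image"][0:300,150:420],None,fx=2,fy=2))
E
```

```text
time: 11.7
tool_pos: [0.6399, -0.124, 0.2189]
orientation: [179.8, 0.0, 90.1]
force: [-4.8, -1.2, 13.7]
opening: 0.064
grasp_force: 61.2
[-4.4 27.  16.  89.3 -8.  64.6 13.4] [-4.76620721 -1.19182368 13.66069366]
```

View pics/s5.png

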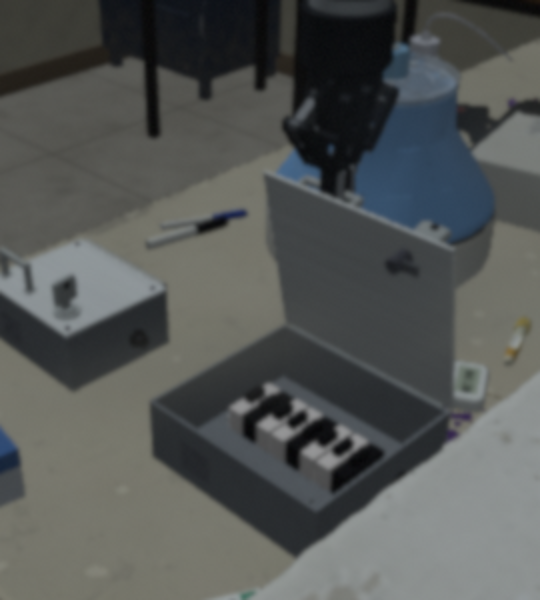

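The panel stands at about 77°. I open the fingers a little and withdraw straight up.

```bash
python3 -m handwheel '[[[0,0,0,0,0,0,0.1],[0,0,0,0,0,0,0.15],[0,0,0,0,0,0,0.17],[0,0,0,0,0,0,0.17],[0,0,8,0,0,0,0.17],[0,0,20,0,0,0,0.17],[0,0,40,0,0,0,0.17],[0,0,65,0,0,0,0.17],[0,0,90,0,0,0,0.17],[0,0,90,0,0,0,0.17]]]'
python3 - <<'E'
from h import *
s=get_state(); print(s["force"])
f=grab_frame("scene"); cv2.imwrite("pics/s6.png",cv2.resize(f["image"][0:300,150:420],None,fx=2,fy=2))
E
```

```text
time: 13.0
tool_pos: [0.6394, -0.124, 0.3085]
orientation: [179.7, 0.0, 90.1]
force: [0.2, -0.5, 1.4]
opening: 0.164
grasp_force: 0.0
[ 0.19965605 -0.51575963  1.35495452]
```

View pics/s6.png

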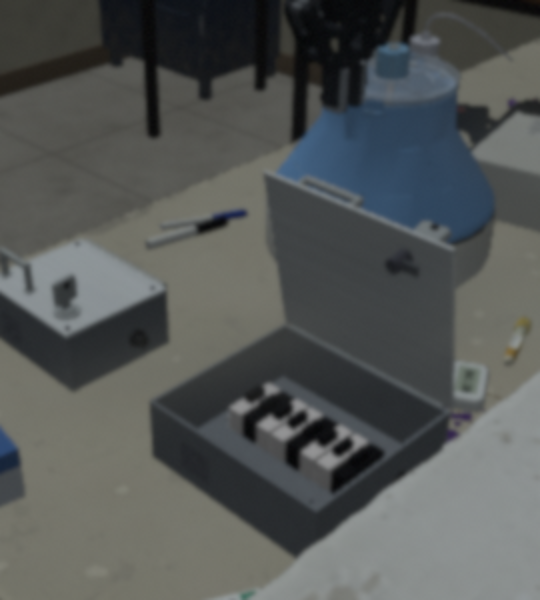

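The panel stands open by itself, its top edge from (267,177) to (453,247), and the gripper is clear above it.

```bash
python3 -c "from rig import *; print(finish_job())"
```

```text
the job is handed in; nothing more can be done
None
```

I turned the larger case's key to its stop and swung its panel open to about 77°, where it stays by itself. The smaller case was left untouched. The job is handed in, but no verdict came back.

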